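# Turn the bakery counter sign to its fresh-bread face

## Robot

A 6-joint arm with a two-finger parallel gripper is mounted at the origin on the work surface. World frame = base frame: x ahead of the robot, y to its left, z up, the work surface at z = 0. Lengths are in m, angles in rad, forces in N, time in s.
With the tool pointing down it reaches from about 0.375 to 0.9 m from the base axis. Payload 3.1 kg.
Tool frame: the origin (TCP) lies midway between the tips of the shut fingers; the grasp point (between the pads) lies 19 mm behind it; x points along the fingers, z is the direction in which the jaws open and shut, and the axes are right-handed (so a half turn about x gives the same grasp; the last joint's range is limited). The gripper opens to 87 mm and grips with 3 to 60 N. Pads are 19 mm wide; open, the fingers measure 117 mm over their backs; the gripper's body (75 mm by 190 mm) begins 51 mm behind the grasp point.
Start: joints at [1.028, 0.527, 1.433, -0, 1.181, -0.178], TCP at [0.222, 0.584, 0.223] pointing down, gripper open.
Joint ranges: [-3.08, 3.08], [-0.75, 2.2], [0.22, 2.44], [-1.43, 4.57], [0, 2.65], [-2.85, 2.85]. Speed limits (rad/s): [2.79, 2.79, 3.14, 3.14, 3.14, 3.14].

## Interface

Orientations are given as a unit quaternion [x, y, z, w].
In Python, from rig import robot, optics, workorder gives the robot as it stands.
- The arm moves only by the tool arm_command, never from a script. Its argument "plan" is a list of rows, each a list of 7 numbers: the shift along the tool's x, y, z in cm, then the turn, a rotation vector about the tool's x, y, z in rad, then the finger opening in cm, from 0 to 8.7. In form: [[x, y, z, ax, ay, az, gripper], ...]. A call has 1 to 12 rows; each row shifts and turns the pose as measured when the row begins, along the tool's axes as they then stand; what a row does not reach is not made up. A row lasts 1/8 s, in which the tool goes at most 62.5 mm and 10.7 degrees, less where a joint would pass 70% of its speed; a pose out of reach is approached as far as the arm can. A call with a gripper value outside its range is refused whole. The fingers move at their own pace and stop on an object; "grip_force" is the grip in N (left out, the last holds). Time passes only in rows, so rows that do not move let the fingers close. It gives the time, the measured TCP pose, the force and the opening at its end, in the units of the state.
- robot.get_obs(): the state, without advancing time (a new reading comes with each control period).
- optics.camera(name): name is "scene" or "top" or "wrist"; returns (picture, depth): 384x512x3 uint8, blue, green, red; 384x512 float32, m along the optical axis (not along the pixel's ray), 0 where there is no reading.
- optics.camera_info(name): a dict with "mtx" (3x3 intrinsics, pixels), "position" and "rotation" of the camera in the world; the wrist camera has in their place "tool_from_camera" (4x4, takes a point from camera to tool coordinates, whose origin is the TCP and whose axes are the tool frame's). Camera axes: x right, y down, z forward; pixel columns grow to the right and rows downward; lengths in m; the calibration is good to about 2 mm. The wrist camera is an equidistant fisheye: a pixel r from the principal point sees the ray r / f radians off the axis. A picture is of the moment at which its call begins: read the wrist's pose just before it. camera_info takes no time and is no camera call.
- workorder.hand_in(): hands the job in, once; it reports no verdict.
The state is a dict: "time": time; "q": joint angles; "joint_velocities": joint speeds; "joint_torque": joint torques, N m; "position": TCP position; "tool_rot": TCP orientation; "ft_force": force on the tool from outside, world axes, zero at the start; "moment": the same for the moment, N m; "grip_width": finger opening in m.
Only numpy, scipy, OpenCV 4.12 (cv2) and the standard library are available. Lean on these libraries where they do the work, as an engineer would, in place of code of your own. Each camera call takes 0.05 s, during which the arm holds its last target. There are 200 camera calls.

## Task

The bread is out of the oven: turn the two-sided sign on its stand half a turn, so that the green face with the loaf, which now looks back at the robot, looks out squarely over the brass mark on the stand's foot (the customers' side), where the red face looks now. A hidden stop in the hub blocks one of the two directions of turn after a little way, so feel which way goes and take the sign round that way; do not force it. The stand is only standing on the counter: leave it where it is and facing as it does, and leave the loaf, the jar and the mug alone.

Things in the scene. Friction and masses are not known exactly. Their poses are not given: they have to be found in the camera images.
- stand: Heavy round dark steel foot and hub of the sign, 2.3 to 3.2 kg, standing loose on the counter: foot 160 mm across, above it a hub 124 mm across up to 60 mm above the counter. Origin: centre of its underside, on the sign's turning axis. z up; +x points to the customers' side. It slides or swings round if pushed hard (some 8 N at the sign's top) or if a blocked sign is forced.
- stand_front (a point): Point on the rim of the stand's foot on the customers' side, by a small brass plate that marks this side: 80 mm from the axis along the stand's +x, 14 mm above the counter.
- sign (a joint): Sign's angle, rad, counterclockwise from above; starts within 0.12 of 0 (red face square to the stand's +x); at +3.14 or -3.14 green is. Friction 0.05 N m, no spring. A tumbler hidden in the hub blocks one way about 0.5 from zero: stops at +0.5 (then free down to -3.6) or at -0.5 (then free up to +3.6). Which, differs from run to run, cannot be seen, and does not change in a run.
- sign_top (a point): Centre of the board's top edge, on the turning axis, 182 mm above the counter. x normal to the board, out of its red face; y along its width; z up. Wood board 130 wide, 100 high, 12 thick, its lower edge 82 above the counter; red with a white bar on one face, green with a loaf picture on the other; on an 18 mm brass neck. Can be pinched from above across the top edge.
- loaf: Loose round brown loaf, 150 mm across, 72 mm high, hard; bystander. Origin: centre of its underside.
- jar: Loose closed jar, 66 mm across, 100 mm high; bystander. Origin: centre of its underside.
- mug: Loose blue mug, 76 mm across, 85 mm high, handle to its +y; bystander. Origin: centre of its underside.
There are look-alikes about, which are no part of the job. There is more than one size of the stand; the one meant has the size given above.

How it is judged:
At the end, for the whole second after the job is handed in: The sign has been turned half a turn: its joint within 0.2 rad (11 degrees) of +3.14 or -3.14, at rest; the stand upright, its origin within 25 mm and its front point within 30 mm of where they began; loaf, jar and mug upright and within 30 mm of where they began ((value of joint sign between 2.94 and 3.34 rad or value of joint sign between -3.34 and -2.94 rad) and velocity of joint sign between -0.05 and 0.05 rad/s and distance of stand from where it was at the start of the episode below 0.025 m and distance of each of stand_front, loaf, jar, mug from where it was at the start of the episode below 0.03 m and angle between stand's own z axis and vertical below 0.05 rad and linear speed of stand below 0.02 m/s and angle between each of loaf, jar, mug's own z axis and vertical below 0.2 rad); the robot touches nothing.
It fails at once if the stand is dragged or swung round: its front point more than 45 mm from its start (distance of stand_front from where it was at the start of the episode above 0.045 m).
It fails at once if the stand is tipped by more than 0.2 rad (angle between stand's own z axis and vertical above 0.2 rad).
It fails at once if loaf, jar or mug is pushed more than 40 mm (distance of any of loaf, jar, mug from where it was at the start of the episode above 0.04 m).
It also fails if it takes over 72 s, if anything falls off the work surface, if the arm or the gripper's body presses on something with over 40 N, if the wrist force passes 120 N, or if a joint passes its speed limit or range.

## Working session

There is one attempt and no reset: what is moved stays moved. The work goes in short steps, Python scripts to look and compute and a tool call to move; the robot and the scene stay as the last step left them, time stands still between calls to the robot, and variables do not carry over. Pictures are saved under pics/ and viewed, about 8 in all and at most 12, crops included, and the job is handed in when it is done.

Besides the shell and the picture viewer there is one more tool, called after "Emit:" by a JSON object that holds its "op" and its "data", one argument or row to a line. arm_command: Moves the arm, as the interface text tells. Its arguments: {"type":"object","properties":{"plan":{"type":"array"},"grip_force":{"type":"number"}},"required":["plan"]}

```bash
mkdir -p pics; ls; cat > h.py <<'E'
import numpy as np, cv2
from rig import robot, optics, workorder
def w(name,depth,u,v):
    i=optics.camera_info(name);K=np.array(i["mtx"]);R=np.array(i["rotation"])
    p=np.linalg.inv(K)@np.stack([np.ravel(u),np.ravel(v),np.ones(np.size(u))])*depth[np.ravel(v).astype(int),np.ravel(u).astype(int)]
    return (R@p).T+np.array(i["position"])
E
python3 - <<'E'
from h import *
a=[]
for n in ("scene","top"):
    p,d=optics.camera(n); cv2.imwrite(f"pics/{n}.png",p); np.save(f"{n}.npy",d); print(n,optics.camera_info(n)); a.append(p)
cv2.imwrite("pics/s1.png",a[0]);cv2.imwrite("pics/t1.png",a[1]); print(robot.get_obs())
E
```

```text
pics
scene {'mtx': array([[356.19705015,   0.        , 257.2079879 ],
       [  0.        , 356.19705015, 184.66376543],
       [  0.        ,   0.        ,   1.        ]]), 'position': array([0.85098044, 0.59557954, 0.66324653]), 'rotation': array([ 0.19726725,  0.89380722, -0.39243075, -0.09051181])}
top {'mtx': array([[374.23806912,   0.        , 252.80022777],
       [  0.        , 374.23806912, 197.38738358],
       [  0.        ,   0.        ,   1.        ]]), 'position': array([0.41727465, 0.08464152, 0.9823335 ]), 'rotation': array([-0.67295563,  0.731673  , -0.08178406,  0.07139124])}
{'time': 0.1, 'q': array([ 1.02847635e+00,  5.28403534e-01,  1.43382078e+00,  4.78281938e-06,
        1.18140274e+00, -1.78484539e-01]), 'joint_velocities': array([ 0.00157758, -0.0019571 , -0.00482566, -0.00112811,  0.00107924,
       -0.00186427]), 'joint_torque': array([-1.40581749e-03, -4.40985167e+01, -1.77149498e+01,  6.34718989e-02,
        5.33735566e-02, -6.14498413e-05]), 'position': array([0.22201493, 0.58350296, 0.22163604]), 'tool_rot': array([-0.40158569,  0.58286326,  0.40099541,  0.5815514 ]), 'ft_force': array([ 0.39024049,  0.17260424, -0.45259712]), 'moment': array([-0.01889957, -0.02807799, -0.01156578]), 'grip_width': 0.08691996135390011}
```

View pics/s1.png

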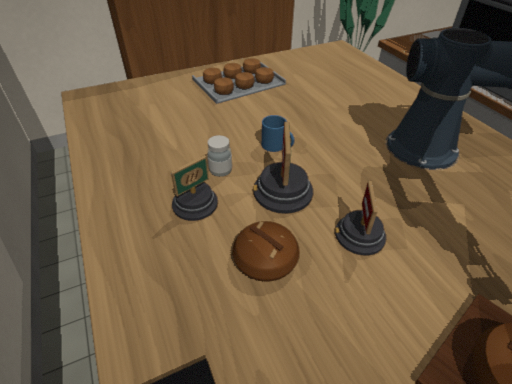

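View pics/t1.png

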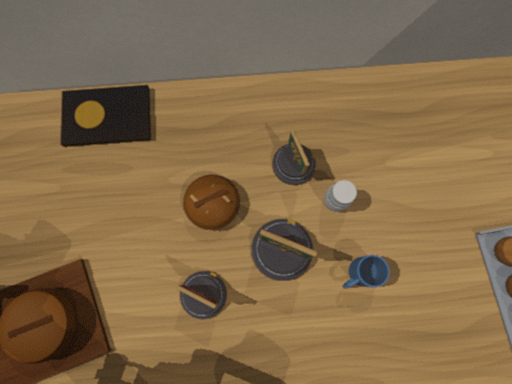

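Three stand candidates in the top view: (294,163), (283,249) and (204,295). The middle one looks largest, so I'll measure all three and check a crop.

```bash
cat >> h.py <<'E'
from scipy.spatial.transform import Rotation as Ro
def w(name,depth,u,v):
    i=optics.camera_info(name);K=np.array(i["mtx"]);R=Ro.from_quat(i["rotation"]).as_matrix()
    u=np.ravel(u);v=np.ravel(v)
    p=np.linalg.inv(K)@np.stack([u,v,np.ones(u.size)])*depth[v.astype(int),u.astype(int)]
    return (R@p).T+np.array(i["position"])
E
python3 - <<'E'
from h import *
d=np.load("top.npy"); p=cv2.imread("pics/top.png")
V,U=np.mgrid[0:384,0:512]; P=w("top",d,U,V).reshape(384,512,3)
np.set_printoptions(precision=4,suppress=True)
for u,v in [(294,163),(283,249),(204,295)]:
    m=(np.hypot(U-u,V-v)<48)&(P[...,2]>.008)&(P[...,2]<.028)&(p.max(2)<110)
    q=P[m][:,:2]
    c,r=cv2.minEnclosingCircle(q.astype(np.float32)); print((u,v),"foot",c,r,"zmax",P[(np.hypot(U-u,V-v)<35)][:,2].max())
m=(np.hypot(U-283,V-249)<48)&(P[...,2]>.172)&(P[...,2]<.195); q=P[m]
print("top edge n",m.sum(),q.mean(0),cv2.minAreaRect(q[:,:2].astype(np.float32)))
print("hub ",cv2.minEnclosingCircle(P[(np.hypot(U-283,V-249)<48)&(P[...,2]>.05)&(P[...,2]<.065)][:,:2].astype(np.float32)))
for n,u,v in [("loaf",211,202),("jar",344,191),("mug",370,270)]: print(n,P[v,u])
b=(np.hypot(U-290,V-222)<12)&(p[...,2].astype(int)-p[...,0]>60)&(P[...,2]<.04); print("brass",b.sum(),P[b].mean(0))
cv2.imwrite("pics/c1.png",cv2.resize(p[205:295,225:345],None,fx=5,fy=5,interpolation=2))
s=cv2.imread("pics/scene.png"); cv2.imwrite("pics/c2.png",cv2.resize(s[100:290,150:400],None,fx=3,fy=3,interpolation=2))
E
```

```text
(294, 163) foot (0.7165103554725647, -0.056967444717884064) 0.059360671788454056 zmax 0.9823335025759219
(283, 249) foot (0.4882194995880127, -0.0011223407927900553) 0.07975587248802185 zmax 0.9823335025759219
(204, 295) foot (0.3923775255680084, 0.20769885182380676) 0.05887887626886368 zmax 0.9823335025759219
top edge n 401 [ 0.4878 -0.0012  0.1807] ((0.4885416328907013, -0.0013746395707130432), (0.12952318787574768, 0.014256734400987625), 62.89118576049805)
hub  ((0.4880661070346832, -0.000857642269693315), 0.0624154768884182)
loaf [0.6136 0.1668 0.0747]
jar [ 0.6086 -0.1586  0.1002]
mug [ 0.4167 -0.2227  0.0058]
brass 196 [ 0.5718 -0.0367  0.0021]
```

View pics/c1.png

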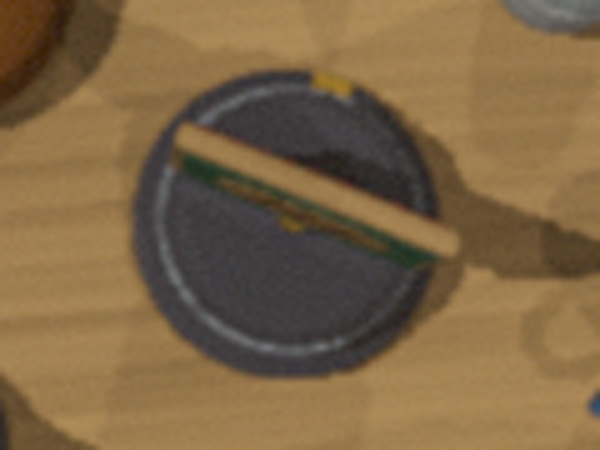

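View pics/c2.png

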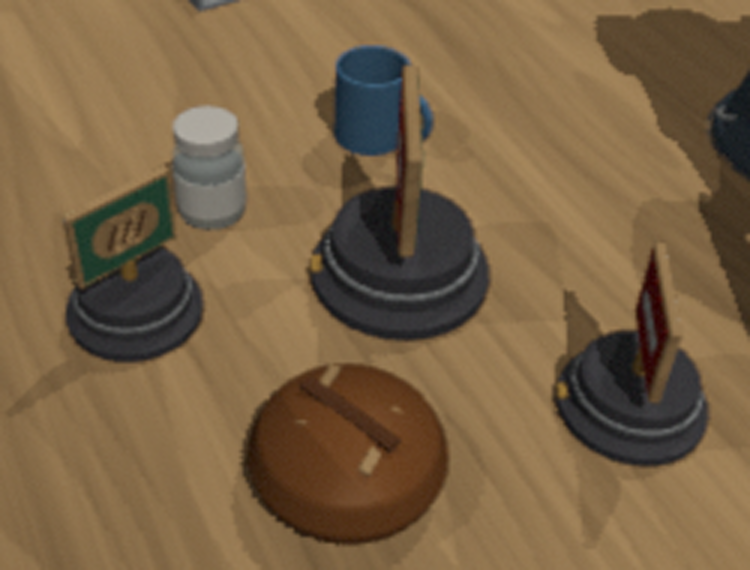

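The middle stand at (283,249) is the one meant: its foot radius is 79.8 mm, its hub 62.4 mm and its top edge at z≈0.181. The other two have feet of about 59 mm. The crops show green facing the robot and brass at about (292,222). Next I'll work out the board direction and the move numbers.

```bash
python3 - <<'E'
from h import *
np.set_printoptions(precision=4,suppress=True)
d=np.load("top.npy")
V,U=np.mgrid[0:384,0:512]; P=w("top",d,U,V).reshape(384,512,3)
m=(np.hypot(U-283,V-249)<48)&(P[...,2]>.172)&(P[...,2]<.195); q=P[m][:,:2]-[.4885,-.0012]
l=np.linalg.svd(q,full_matrices=False)[2][0]; n=np.array([-l[1],l[0]]); n*=np.sign(n[0])
print("normal yaw",np.arctan2(n[1],n[0]))
b=w("top",d,[292],[221])[0]; print("brass",b,"yaw",np.arctan2(b[1]+.0012,b[0]-.4885), np.hypot(b[1]+.0012,b[0]-.4885))
o=robot.get_obs(); R=Ro.from_quat(o["tool_rot"]).as_matrix(); print(R,o["q"])
print("jaw z yaw",np.arctan2(R[1,2],R[0,2]))
t=np.array([.488,-.001,.30]); print("shift tool cm",R.T@(t-o["position"])*100)
E
```

```text
normal yaw -0.4786049751921147
brass [ 0.5577 -0.0349  0.0197] yaw -0.45305272899744264 0.07696810656550555
[[-0.0011 -0.9345  0.3559]
 [-0.0017  0.3559  0.9345]
 [-1.      0.0004 -0.002 ]] [ 1.0285  0.5284  1.4338  0.      1.1814 -0.1785]
jaw z yaw 1.2069594332610596
shift tool cm [ -7.7627 -45.6548 -45.1742]
```

Emit:
{"op": "arm_command", "data": {
  "plan": [
    [-4,-2,-2,0,0,0,8.7],
    [-4,-4,-4,0,0,0,8.7],
    [0,-4.2,-4.2,0,0,0,8.7],
    [0,-4.2,-4.2,0,0,0,8.7],
    [0,-4.2,-4.2,0,0,0,8.7],
    [0,-4.2,-4.2,0,0,0,8.7],
    [0,-4.2,-4.2,0,0,0,8.7],
    [0,-4.2,-4.2,0,0,0,8.7],
    [0,-4.2,-4.2,0,0,0,8.7],
    [0,-4.2,-4.2,0,0,0,8.7],
    [0,-4,-4,0,0,0,8.7]
  ]
}}

```text
time: 1.48
position: [0.4795, 0.012, 0.2999]
tool_rot: [-0.405, 0.581, 0.403, 0.58]
ft_force: [1.2, 1.0, -0.6]
grip_width: 0.0868
```

Emit:
{"op": "arm_command", "data": {
  "plan": [
    [0,0,0,0.187,0,0,8.7],
    [0,0,0,0.187,0,0,8.7],
    [0,0,0,0.187,0,0,8.7],
    [0,0,0,0.187,0,0,8.7],
    [0,0,0,0.187,0,0,8.7],
    [0,0,0,0.187,0,0,8.7],
    [0,0,0,0.187,0,0,8.7],
    [0,0,0,0.187,0,0,8.7],
    [0,0,0,0.187,0,0,8.7],
    [0,0,0,0,0,0,8.7]
  ]
}}

```text
time: 2.72
position: [0.4781, 0.0068, 0.2957]
tool_rot: [0.165, 0.69, -0.168, 0.684]
ft_force: [0.3, -0.3, -0.2]
grip_width: 0.087
```

```bash
cat > st.py <<'E'
from h import *
np.set_printoptions(precision=4,suppress=True)
o=robot.get_obs(); R=Ro.from_quat(o["tool_rot"]).as_matrix()
yaw=np.arctan2(R[1,2],R[0,2])
print("t",o["time"],"pos",o["position"],"yaw",yaw,"F",o["ft_force"],"M",o["moment"],"g",o["grip_width"],"q6",o["q"][5],"xaxis",R[:,0])
print("to (.4885,-.001,.153): cm",R.T@(np.array([.4885,-.001,.153])-o["position"])*100,"ax",-(-.479-yaw))
E
python3 st.py
```

```text
t 2.725 pos [0.4781 0.0068 0.2957] yaw -0.4756740689673398 F [ 0.2649 -0.3371 -0.2412] M [-0.0516  0.1233  0.0188] g 0.08704992419617864 q6 0.25994614872020555 xaxis [-0.0093 -0.0024 -1.    ]
to (.4885,-.001,.153): cm [14.2565 -0.1231  1.3842] ax 0.0033259310326601565
```

Emit:
{"op": "arm_command", "data": {
  "plan": [
    [4,0,0.7,0,0,0,8.7],
    [4,0,0.7,0,0,0,8.7],
    [0,0,0,0,0,0,8.7]
  ]
}}

```text
time: 3.1
position: [0.4908, -0.0, 0.2146]
tool_rot: [0.162, 0.69, -0.165, 0.686]
ft_force: [-0.1, 0.6, 0.9]
grip_width: 0.0868
```

```bash
python3 st.py; python3 -c "
from h import *
print(robot.get_obs()['q'])
p,d=optics.camera('wrist');cv2.imwrite('pics/w1.png',p)"
```

```text
t 3.1 pos [ 0.4908 -0.      0.2146] yaw -0.46581853368284387 F [-0.062   0.5818  0.9309] M [-0.0506  0.0711 -0.0182] g 0.08684035520285284 q6 0.2431348994109112 xaxis [-0.0069 -0.0029 -1.    ]
to (.4885,-.001,.153): cm [ 6.1595 -0.1568 -0.1306] ax 0.01318146631715611
[-0.22536623  0.36199677  1.76631048 -0.00512179  1.01940193  0.2431349 ]
```

View pics/w1.png

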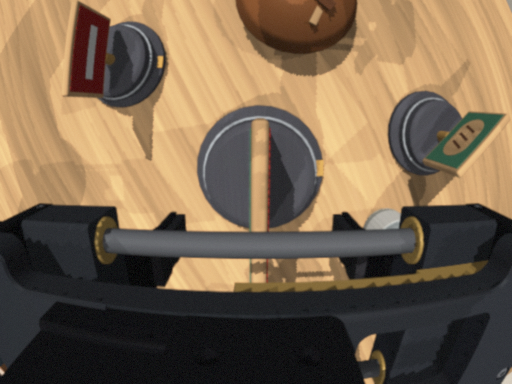

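The wrist view shows the board, edge-on at columns 250-270, lying between the jaws and parallel to the pads, with brass on the right at (320,168). I'll go down and grip gently.

Emit:
{"op": "arm_command", "data": {
  "plan": [
    [3,-0.15,-0.1,0.013,0,0,8.7],
    [3,0,0,0,0,0,8.7],
    [0,0,0,0,0,0,8.7],
    [0,0,0,0,0,0,3.0],
    [0,0,0,0,0,0,3.0]
  ],
  "grip_force": 12
}}

```text
time: 3.78
position: [0.4965, -0.0021, 0.1639]
tool_rot: [0.164, 0.682, -0.167, 0.693]
ft_force: [0.5, -0.7, -0.6]
grip_width: 0.0741
```

```bash
python3 st.py
```

```text
t 3.775 pos [ 0.4965 -0.0021  0.1639] yaw -0.47358546280912706 F [ 0.4976 -0.6537 -0.6024] M [-0.0936  0.0807  0.0408] g 0.0740672313664354 q6 0.24992083814201932 xaxis [ 0.0133 -0.0073 -0.9999]
to (.4885,-.001,.153): cm [ 1.0798 -0.2677 -0.7795] ax 0.005414537190872926
```

```bash
echo 'print("level rotvec",np.cross([1,0,0],R.T@[0,0,-1.]))' >> st.py; python3 st.py|tail -1
```

```text
level rotvec [-0.      0.0151  0.0004]
```

Emit:
{"op": "arm_command", "data": {
  "plan": [
    [0.9,-0.25,-0.7,0.005,0.015,0,5],
    [0,0,0,0,0,0,5]
  ]
}}

```text
time: 4.03
position: [0.4895, -0.0012, 0.1559]
tool_rot: [0.168, 0.686, -0.168, 0.688]
ft_force: [-0.8, 1.1, -0.2]
grip_width: 0.0558
```

```bash
python3 st.py
```

```text
t 4.025 pos [ 0.4895 -0.0012  0.1559] yaw -0.4785114893399907 F [-0.7565  1.1081 -0.1682] M [-0.126   0.1013  0.002 ] g 0.05577435777027861 q6 0.24752259641208368 xaxis [ 0.002  -0.0006 -1.    ]
to (.4885,-.001,.153): cm [ 0.2855 -0.0271 -0.1033] ax 0.000488510660009267
level rotvec [ 0.      0.002  -0.0003]
```

Emit:
{"op": "arm_command", "data": {
  "plan": [
    [0.2,0,-0.1,0,0,0,2],
    [0,0,0,0,0,0,1],
    [0,0,0,0,0,0,0.5],
    [0,0,0,0,0,0,0.5],
    [0,0,0,0,0,0,0.5],
    [0,0,0,0,0,0,0.5]
  ],
  "grip_force": 12
}}

```text
time: 4.78
position: [0.49, -0.0014, 0.1538]
tool_rot: [0.167, 0.685, -0.168, 0.689]
ft_force: [-0.5, 0.3, 0.1]
grip_width: 0.0121
```

```bash
python3 st.py
```

```text
t 4.775 pos [ 0.49   -0.0014  0.1538] yaw -0.47826392183119826 F [-0.5083  0.2568  0.0731] M [0.0003 0.2286 0.0745] g 0.01208383634372339 q6 0.2477778018686887 xaxis [ 0.0044 -0.0016 -1.    ]
to (.4885,-.001,.153): cm [ 0.0827 -0.0346 -0.1535] ax 0.0007360781688017237
level rotvec [ 0.      0.0046 -0.0006]
```

Emit:
{"op": "arm_command", "data": {
  "plan": [
    [0,0,0,-0.06,0,0,0.5],
    [0,0,0,-0.06,0,0,0.5],
    [0,0,0,-0.06,0,0,0.5],
    [0,0,0,-0.06,0,0,0.5],
    [0,0,0,-0.06,0,0,0.5]
  ]
}}

```text
time: 5.4
position: [0.4898, -0.0013, 0.1539]
tool_rot: [0.06, 0.703, -0.06, 0.706]
ft_force: [1.3, -0.6, -0.5]
grip_width: 0.012
```

```bash
python3 st.py
```

```text
t 5.4 pos [ 0.4898 -0.0013  0.1539] yaw -0.17074330363059778 F [ 1.3337 -0.5615 -0.4628] M [-0.1657  0.0307 -0.0073] g 0.011993020156323088 q6 -0.060765190232062054 xaxis [ 0.0035 -0.0007 -1.    ]
to (.4885,-.001,.153): cm [ 0.0852  0.0086 -0.1362] ax 0.3082566963694022
level rotvec [-0.      0.0036  0.0001]
```

Emit:
{"op": "arm_command", "data": {
  "plan": [
    [0,0,0,-0.05,0,0,0.5],
    [0,0,0,-0.05,0,0,0.5]
  ]
}}

```text
time: 5.65
position: [0.4897, -0.0013, 0.1538]
tool_rot: [0.024, 0.706, -0.024, 0.708]
ft_force: [0.2, -0.7, -0.9]
grip_width: 0.0123
```

```bash
python3 st.py
```

```text
t 5.65 pos [ 0.4897 -0.0013  0.1538] yaw -0.06818772771278636 F [ 0.1784 -0.7308 -0.9385] M [-0.1663 -0.001  -0.1175] g 0.012280055204849068 q6 -0.163681555940023 xaxis [ 0.0032 -0.0004 -1.    ]
to (.4885,-.001,.153): cm [ 0.0831  0.0224 -0.1261] ax 0.4108122722872136
level rotvec [-0.      0.0032  0.0002]
```

Emit:
{"op": "arm_command", "data": {
  "plan": [
    [0,0,0,-0.04,0,0,0.5],
    [0,0,0,-0.04,0,0,0.5]
  ]
}}

```text
time: 5.9
position: [0.4897, -0.0013, 0.1538]
tool_rot: [-0.005, 0.706, 0.005, 0.708]
ft_force: [1.4, -1.3, -2.2]
grip_width: 0.0118
```

```bash
python3 st.py
```

```text
t 5.9 pos [ 0.4897 -0.0013  0.1538] yaw 0.013834844725432146 F [ 1.3958 -1.2502 -2.1545] M [-0.1957 -0.0288 -0.0405] g 0.011775754451091663 q6 -0.24600462966626857 xaxis [ 0.0029 -0.0001 -1.    ]
to (.4885,-.001,.153): cm [ 0.0813  0.0306 -0.1181] ax 0.49283484472543215
level rotvec [-0.      0.0029  0.0001]
```

Emit:
{"op": "arm_command", "data": {
  "plan": [
    [0,0,0,-0.04,0,0,0.5],
    [0,0,0,-0.04,0,0,0.5]
  ]
}}

```text
time: 6.15
position: [0.4897, -0.0012, 0.1538]
tool_rot: [-0.033, 0.705, 0.033, 0.707]
ft_force: [1.0, -0.4, -0.5]
grip_width: 0.0126
```

```bash
python3 st.py
```

```text
t 6.15 pos [ 0.4897 -0.0012  0.1538] yaw 0.09429792522831394 F [ 1.0369 -0.3844 -0.5   ] M [-0.0882 -0.1165 -0.3507] g 0.012560795337253673 q6 -0.327341818835395 xaxis [ 0.0028  0.0006 -1.    ]
to (.4885,-.001,.153): cm [ 0.083   0.0316 -0.1145] ax 0.5732979252283139
level rotvec [ 0.      0.0029 -0.0004]
```

Mz has jumped to -0.35 at about +0.55, and the jaws are being prised open. I'll hold one row to confirm before trusting that.

Emit:
{"op": "arm_command", "data": {
  "plan": [
    [0,0,0,0,0,0,0.5]
  ]
}}

```text
time: 6.28
position: [0.4897, -0.0011, 0.1538]
tool_rot: [-0.033, 0.705, 0.033, 0.707]
ft_force: [1.0, -1.0, -1.3]
grip_width: 0.0122
```

```bash
python3 st.py; python3 - <<'E'
from h import *
print([optics.camera_info('scene')['mtx'][0,0]]); p,d=optics.camera('scene')
V,U=np.mgrid[0:384,0:512]; P=w("scene",d,U,V).reshape(-1,3)
m=(np.hypot(P[:,0]-.4885,P[:,1]+.001)<.1)&(P[:,2]<.016)&(P[:,2]>.008); print(m.sum())
m=(np.hypot(P[:,0]-.4885,P[:,1]+.001)<.075)&(P[:,2]<.125)&(P[:,2]>.09); q=P[m]; print(cv2.minAreaRect(q[:,:2].astype(np.float32)),m.sum())
cv2.imwrite("pics/s2.png",cv2.resize(p[90:240,200:360],None,fx=4,fy=4,interpolation=2))
E
```

```text
t 6.275 pos [ 0.4897 -0.0011  0.1538] yaw 0.09284891715291645 F [ 0.9638 -0.9981 -1.3241] M [-0.2207 -0.0632 -0.3125] g 0.012234653299125368 q6 -0.3262217011522866 xaxis [ 0.0029  0.0009 -1.    ]
to (.4885,-.001,.153): cm [ 0.0826  0.0256 -0.1159] ax 0.5718489171529164
level rotvec [ 0.      0.003  -0.0006]
[np.float64(356.197050145239)]
196
((0.4951547384262085, -0.0012057647109031677), (0.014269616454839706, 0.132779061794281), 7.819947242736816) 361
```

View pics/s2.png

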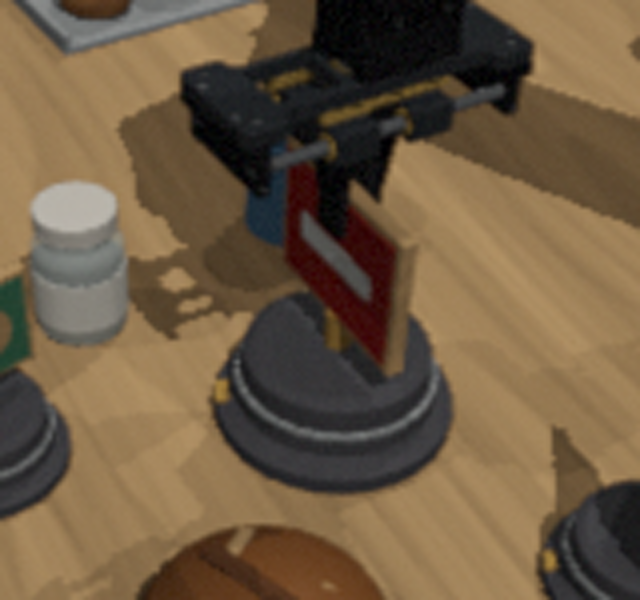

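It is blocked counterclockwise: Mz holds at -0.31, the stand has not moved, and the brass still points the same way. I'll turn clockwise (ax positive), as far as the last joint allows.

Emit:
{"op": "arm_command", "data": {
  "plan": [
    [0,0,0,0.06,0,0,0.5],
    [0,0,0,0.1,0,0,0.5],
    [0,0,0,0.1,0,0,0.5],
    [0,0,0,0.1,0,0,0.5],
    [0,0,0,0.1,0,0,0.5],
    [0,0,0,0.1,0,0,0.5],
    [0,0,0,0.1,0,0,0.5],
    [0,0,0,0.1,0,0,0.5],
    [0,0,0,0.1,0,0,0.5],
    [0,0,0,0.1,0,0,0.5]
  ]
}}

```text
time: 7.58
position: [0.4903, -0.0014, 0.1538]
tool_rot: [0.306, 0.636, -0.306, 0.639]
ft_force: [1.1, -0.3, -0.8]
grip_width: 0.0121
```

```bash
python3 st.py
```

```text
t 7.575 pos [ 0.4903 -0.0014  0.1538] yaw -0.8959332265766128 F [ 1.1234 -0.3429 -0.7831] M [-0.1401  0.014   0.0918] g 0.012087714578233795 q6 0.6658092384322355 xaxis [ 0.0033 -0.0015 -1.    ]
to (.4885,-.001,.153): cm [ 0.0834 -0.116  -0.1457] ax -0.4169332265766128
level rotvec [ 0.      0.0033 -0.0016]
```

Emit:
{"op": "arm_command", "data": {
  "plan": [
    [0,0,0,0.1,0,0,0.5],
    [0,0,0,0.1,0,0,0.5],
    [0,0,0,0.1,0,0,0.5],
    [0,0,0,0.1,0,0,0.5]
  ]
}}

```text
time: 8.07
position: [0.4905, -0.0017, 0.1538]
tool_rot: [0.43, 0.56, -0.43, 0.563]
ft_force: [0.5, -0.5, -0.9]
grip_width: 0.0117
```

```bash
python3 st.py
```

```text
t 8.075 pos [ 0.4905 -0.0017  0.1538] yaw -1.308105635804923 F [ 0.5163 -0.504  -0.9452] M [-0.0712  0.1154  0.0347] g 0.01169415701082824 q6 1.0793102372998662 xaxis [ 0.0032 -0.0027 -1.    ]
to (.4885,-.001,.153): cm [ 0.0835 -0.1717 -0.1182] ax -0.829105635804923
level rotvec [ 0.      0.0035 -0.0023]
```

Emit:
{"op": "arm_command", "data": {
  "plan": [
    [0,0,0,0.1,0,0,0.5],
    [0,0,0,0.1,0,0,0.5],
    [0,0,0,0.1,0,0,0.5],
    [0,0,0,0.1,0,0,0.5],
    [0,0,0,0.1,0,0,0.5],
    [0,0,0,0.1,0,0,0.5],
    [0,0,0,0.1,0,0,0.5],
    [0,0,0,0.1,0,0,0.5]
  ]
}}

```text
time: 9.07
position: [0.4903, -0.0023, 0.1538]
tool_rot: [-0.619, -0.34, 0.619, -0.343]
ft_force: [0.6, -1.1, -1.0]
grip_width: 0.0118
```

```bash
python3 st.py
```

```text
t 9.075 pos [ 0.4903 -0.0023  0.1538] yaw -2.133024043741357 F [ 0.5917 -1.1482 -0.9545] M [0.0094 0.0545 0.016 ] g 0.011830574265938379 q6 1.9063309078498663 xaxis [ 0.0019 -0.0048 -1.    ]
to (.4885,-.001,.153): cm [ 0.0815 -0.2235 -0.0164] ax -1.654024043741357
level rotvec [ 0.      0.003  -0.0042]
```

Moving freely with low moment. I'll go to q6≈2.72, then release and rise.

Emit:
{"op": "arm_command", "data": {
  "plan": [
    [0,-0.1,0,0.1,0,0,0.5],
    [0,0,0,0.1,0,0,0.5],
    [0,0,0,0.1,0,0,0.5],
    [0,0,0,0.1,0,0,0.5],
    [0,0,0,0.1,0,0,0.5],
    [0,0,0,0.1,0,0,0.5],
    [0,0,0,0.1,0,0,0.5],
    [0,0,0,0.06,0,0,0.5],
    [0,0,0,0,0,0,0.5]
  ]
}}

```text
time: 10.2
position: [0.4898, -0.0027, 0.1538]
tool_rot: [0.703, 0.077, -0.702, 0.082]
ft_force: [0.1, -1.1, -0.8]
grip_width: 0.0118
```

```bash
python3 st.py
```

```text
t 10.2 pos [ 0.4898 -0.0027  0.1538] yaw -2.9161929263976067 F [ 0.0669 -1.1335 -0.8334] M [ 0.0132  0.0109 -0.0327] g 0.011806272677492976 q6 2.692599536619115 xaxis [ 0.0021 -0.0075 -1.    ]
to (.4885,-.001,.153): cm [ 0.0834 -0.1928  0.0941] ax -2.4371929263976067
level rotvec [ 0.     -0.0003 -0.0078]
```

Emit:
{"op": "arm_command", "data": {
  "plan": [
    [0,0,0,0,0,0,6],
    [0,0,0,0,0,0,6],
    [0,0,0,0,0,0,8.7],
    [0,0,0,0,0,0,8.7],
    [0,0,0,0,0,0,8.7],
    [-3,0,0,0,0,0,8.7],
    [-3,0,0,0,0,0,8.7],
    [-3,0,0,0,0,0,8.7],
    [0,0,0,0,0,0,8.7]
  ]
}}

```text
time: 11.32
position: [0.4882, -0.0015, 0.2456]
tool_rot: [-0.701, -0.078, 0.704, -0.082]
ft_force: [-0.2, -0.1, 0.1]
grip_width: 0.0855
```

```bash
python3 st.py
```

```text
t 11.325 pos [ 0.4882 -0.0015  0.2456] yaw -2.9139153813824312 F [-0.2272 -0.1372  0.0803] M [0.0175 0.0865 0.033 ] g 0.0855470599370923 q6 2.689364971170262 xaxis [-0.0025 -0.0063 -1.    ]
to (.4885,-.001,.153): cm [ 9.2588 -0.0896 -0.0757] ax -2.434915381382431
level rotvec [ 0.      0.0039 -0.0056]
```

Emit:
{"op": "arm_command", "data": {
  "plan": [
    [0,0,0,-0.18,0,0,8.7],
    [0,0,0,-0.18,0,0,8.7],
    [0,0,0,-0.18,0,0,8.7],
    [0,0,0,-0.18,0,0,8.7],
    [0,0,0,-0.18,0,0,8.7],
    [0,0,0,-0.18,0,0,8.7],
    [0,0,0,-0.18,0,0,8.7],
    [0,0,0,-0.18,0,0,8.7],
    [0,0,0,-0.18,0,0,8.7],
    [0,0,0,-0.18,0,0,8.7],
    [0,0,0,-0.18,0,0,8.7],
    [0,0,0,0,0,0,8.7]
  ]
}}

```text
time: 12.82
position: [0.4776, 0.0006, 0.2309]
tool_rot: [0.293, 0.651, -0.302, 0.631]
ft_force: [-0.5, -0.8, 0.7]
grip_width: 0.0869
```

Emit:
{"op": "arm_command", "data": {
  "plan": [
    [0,0,0,-0.18,0,0,8.7],
    [0,0,0,-0.18,0,0,8.7],
    [0,0,0,-0.18,0,0,8.7],
    [0,0,0,-0.18,0,0,8.7],
    [0,0,0,-0.18,0,0,8.7],
    [0,0,0,-0.15,0,0,8.7],
    [0,0,0,0,0,0,8.7]
  ]
}}

```text
time: 13.7
position: [0.4742, 0.0013, 0.2258]
tool_rot: [-0.065, 0.718, 0.069, 0.689]
ft_force: [-1.5, -0.0, -0.1]
grip_width: 0.0872
```

```bash
python3 st.py; python3 -c "
from h import *
p,d=optics.camera('wrist');cv2.imwrite('pics/w2.png',p)"
```

```text
t 13.7 pos [0.4742 0.0013 0.2258] yaw 0.18969971253804868 F [-1.4809 -0.0456 -0.1498] M [-0.0817  0.0717  0.0749] g 0.08716544829031918 q6 -0.41505812113383783 xaxis [-0.041   0.0028 -0.9992]
to (.4885,-.001,.153): cm [ 7.2156 -0.5668  1.6506] ax 0.6686997125380487
level rotvec [ 0.     -0.0398 -0.0105]
```

View pics/w2.png

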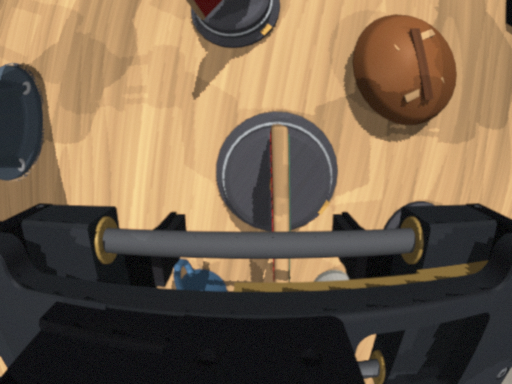

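The board is aligned between the jaws at columns 270-290, with green towards the customers' side and brass at (325,208). It needs about 0.68 more clockwise. Level, centre and descend.

Emit:
{"op": "arm_command", "data": {
  "plan": [
    [0,-0.5,1.5,-0.038,-0.04,-0.01,8.7],
    [0,0,0,0,0,0,8.7]
  ]
}}

```text
time: 14.0
position: [0.4897, -0.0007, 0.2246]
tool_rot: [-0.077, 0.703, 0.078, 0.703]
ft_force: [-0.7, 0.5, 0.3]
grip_width: 0.0868
```

```bash
python3 st.py
```

```text
t 14.0 pos [ 0.4897 -0.0007  0.2246] yaw 0.22079222080185862 F [-0.6675  0.5376  0.3318] M [-0.0405  0.0031  0.0249] g 0.08676600893535143 q6 -0.452794617541192 xaxis [-0.0003  0.0016 -1.    ]
to (.4885,-.001,.153): cm [ 7.1608 -0.0105 -0.1213] ax 0.6997922208018585
level rotvec [ 0.      0.     -0.0016]
```

Emit:
{"op": "arm_command", "data": {
  "plan": [
    [2.5,0,-0.2,0,0,0,8.7],
    [2.5,0,-0.1,0,0,0,8.7],
    [0,0,0,0,0,0,8.7]
  ]
}}

```text
time: 14.38
position: [0.4858, -0.0012, 0.1738]
tool_rot: [-0.074, 0.704, 0.076, 0.702]
ft_force: [-0.0, -0.5, -0.2]
grip_width: 0.0872
```

```bash
python3 st.py
```

```text
t 14.375 pos [ 0.4858 -0.0012  0.1738] yaw 0.2126237425602574 F [-0.0337 -0.4973 -0.2467] M [-0.0348  0.0228 -0.0127] g 0.08723830226105213 q6 -0.4472277644150448 xaxis [-0.0021  0.0017 -1.    ]
to (.4885,-.001,.153): cm [ 2.0797 -0.0422  0.2668] ax 0.6916237425602574
level rotvec [ 0.     -0.0017 -0.0021]
```

Emit:
{"op": "arm_command", "data": {
  "plan": [
    [1.9,0,0.3,-0.01,0,0,8.7],
    [0,0,0,0,0,0,5],
    [0,0,0,0,0,0,5],
    [0,0,0,0,0,0,3]
  ]
}}

```text
time: 14.88
position: [0.4905, -0.0008, 0.1579]
tool_rot: [-0.077, 0.702, 0.077, 0.704]
ft_force: [0.1, -0.2, -0.9]
grip_width: 0.0645
```

```bash
python3 st.py
```

```text
t 14.875 pos [ 0.4905 -0.0008  0.1579] yaw 0.21885357673922187 F [ 0.0555 -0.2053 -0.8549] M [-0.0617 -0.0159  0.0283] g 0.06454758900225181 q6 -0.4502903043584068 xaxis [ 0.0021  0.0006 -1.    ]
to (.4885,-.001,.153): cm [ 0.4909  0.0225 -0.2036] ax 0.6978535767392219
level rotvec [ 0.      0.0022 -0.0001]
```

Emit:
{"op": "arm_command", "data": {
  "plan": [
    [0.4,0,-0.1,-0.008,0,0,3],
    [0,0,0,0,0,0,2],
    [0,0,0,0,0,0,1],
    [0,0,0,0,0,0,0.5],
    [0,0,0,0,0,0,0.5],
    [0,0,0,0,0,0,0.5],
    [0,0,0,0,0,0,0.5],
    [0,0,0,0,0,0,0.5]
  ],
  "grip_force": 12
}}

```text
time: 15.88
position: [0.4896, -0.0012, 0.1548]
tool_rot: [-0.08, 0.701, 0.08, 0.704]
ft_force: [0.0, 0.2, 0.1]
grip_width: 0.0119
```

```bash
python3 st.py
```

```text
t 15.875 pos [ 0.4896 -0.0012  0.1548] yaw 0.2268374942515306 F [0.0332 0.2031 0.1168] M [-0.1339  0.1748 -0.0071] g 0.011900546982324964 q6 -0.45915615848305646 xaxis [ 0.003  0.    -1.   ]
to (.4885,-.001,.153): cm [ 0.1773  0.0445 -0.0993] ax 0.7058374942515306
level rotvec [-0.      0.003   0.0006]
```

Emit:
{"op": "arm_command", "data": {
  "plan": [
    [0,0,0,0.08,0,0,0.5],
    [0,0,0,0.08,0,0,0.5],
    [0,0,0,0.08,0,0,0.5],
    [0,0,0,0.08,0,0,0.5],
    [0,0,0,0.08,0,0,0.5],
    [0,0,0,0.08,0,0,0.5],
    [0,0,0,0.08,0,0,0.5],
    [0,0,0,0.08,0,0,0.5],
    [0,0,0,0.02,0,0,0.5],
    [0,0,0,0,0,0,0.5]
  ]
}}

```text
time: 17.12
position: [0.49, -0.0013, 0.1548]
tool_rot: [0.158, 0.688, -0.158, 0.69]
ft_force: [-0.8, 0.1, 0.7]
grip_width: 0.0123
```

```bash
python3 st.py
```

```text
t 17.125 pos [ 0.49   -0.0013  0.1548] yaw -0.4502114031496561 F [-0.7901  0.1455  0.673 ] M [-0.1777  0.2519 -0.0193] g 0.01230516041009951 q6 0.21919154932287246 xaxis [ 0.0034 -0.0008 -1.    ]
to (.4885,-.001,.153): cm [ 0.1772 -0.0417 -0.1497] ax 0.028788596850343906
level rotvec [ 0.      0.0034 -0.0007]
```

Release, rise, and back off towards the left to clear the top view.

Emit:
{"op": "arm_command", "data": {
  "plan": [
    [0,0,0,0,0,0,6],
    [0,0,0,0,0,0,6],
    [0,0,0,0,0,0,8.7],
    [0,0,0,0,0,0,8.7],
    [0,0,0,0,0,0,8.7],
    [-3,0,0,0,0,0,8.7],
    [-3,0,0,0,0,0,8.7],
    [-4,0,0,0,0,0,8.7],
    [-4,0,0,0,0,0,8.7],
    [-3,0,0,0,0,0,8.7]
  ]
}}

```text
time: 18.38
position: [0.4877, -0.0007, 0.3269]
tool_rot: [0.158, 0.691, -0.157, 0.688]
ft_force: [0.5, 0.0, 1.3]
grip_width: 0.0869
```

```bash
python3 - <<'E'
from h import *
o=robot.get_obs(); R=Ro.from_quat(o["tool_rot"]).as_matrix(); print(o["position"],R.T@[0,.35,0]*100,R.T@[0,.4,0]*100)
E
```

```text
[ 0.48769593 -0.0007276   0.32686806] [  0.04726388  31.52649654 -15.20124278] [  0.05401586  36.03028176 -17.37284889]
```

Emit:
{"op": "arm_command", "data": {
  "plan": [
    [0,4.5,-2.2,0,0,0,8.7],
    [0,4.5,-2.2,0,0,0,8.7],
    [0,4.5,-2.2,0,0,0,8.7],
    [0,4.5,-2.2,0,0,0,8.7],
    [0,4.5,-2.2,0,0,0,8.7],
    [0,4.5,-2.2,0,0,0,8.7],
    [0,4.5,-2.2,0,0,0,8.7],
    [0,4.5,-2.2,0,0,0,8.7],
    [0,0,0,0,0,0,8.7]
  ]
}}

```text
time: 19.5
position: [0.4887, 0.411, 0.3296]
tool_rot: [0.159, 0.687, -0.159, 0.691]
ft_force: [0.8, -0.7, 0.1]
grip_width: 0.0868
```

```bash
python3 - <<'E'
from h import *
np.set_printoptions(precision=4,suppress=True)
p,d=optics.camera("top"); s,_=optics.camera("scene"); np.save("top2.npy",d)
V,U=np.mgrid[0:384,0:512]; P=w("top",d,U,V).reshape(384,512,3); D=np.hypot(U-283,V-249)<48
q=P[D&(P[...,2]>.172)&(P[...,2]<.195)][:,:2]
l=np.linalg.svd(q-q.mean(0),full_matrices=False)[2][0]; n=np.array([-l[1],l[0]]); n*=np.sign(n[0])
print("normal yaw",np.arctan2(n[1],n[0]),q.mean(0))
print("hub ",cv2.minEnclosingCircle(P[D&(P[...,2]>.05)&(P[...,2]<.065)][:,:2].astype(np.float32)))
m=D&(P[...,2]>.008)&(P[...,2]<.028)&(p.max(2)<110)
print("foot",cv2.minEnclosingCircle(P[m][:,:2].astype(np.float32)))
a=cv2.resize(p[205:295,225:345],None,fx=4,fy=4,interpolation=2); b=cv2.resize(s[90:210,220:340],(360,360),interpolation=2)
a=cv2.resize(a,(420,360)); cv2.imwrite("pics/f.png",np.hstack([a[:, :420],b]))
E
```

```text
normal yaw -0.4503782686243051 [ 0.4879 -0.0012]
hub  ((0.4883088767528534, -0.0007620439282618463), 0.06253068149089813)
foot ((0.488718718290329, -0.0009915861301124096), 0.07979840040206909)
```

View pics/f.png

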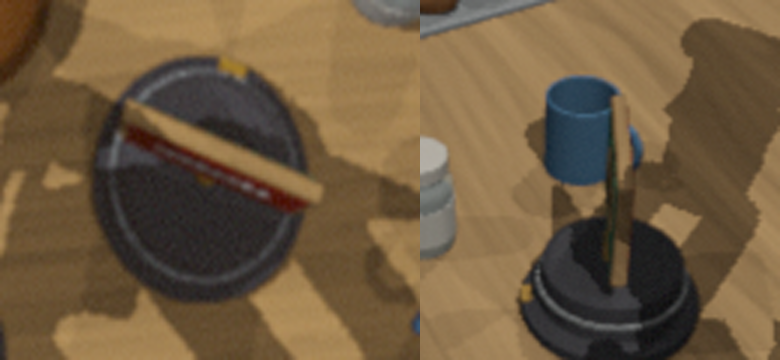

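Red now faces the robot and green faces the brass. The brass plate is still at about (291,222), and the stand is within 1 mm of where it began. Handing in.

```bash
python3 -c "
from rig import workorder; print(workorder.hand_in())"
```

```text
the job is handed in; nothing more can be done
None
```

The sign is turned half a turn: the green loaf face now looks out over the brass mark, and the job was handed in at about 19.6 s of the 72 s allowed.

- **Which way it went:** I pinched the board's top edge at 12 N and felt counterclockwise first. It stopped at about +0.5 rad, where the moment about the vertical held at -0.31 N m. I did not force it and took the sign round clockwise, with one regrasp because of the last joint's range.
- **Sign:** the board's normal measured -0.450 rad in the last top view. The brass mark was at about -0.453 rad at the start, so the sign is square to within roughly 0.05 rad, which is how well I could read the brass.
- **Stand:** its centre measured within 1 mm of the start, and the brass plate is at the same pixel as before, about (291,222).
- **Loaf, jar and mug:** I saw no contact with them, but I did not measure their positions again at the end.
- **Robot:** the arm is clear of everything, with the tool at y≈0.41 and 0.33 m up.

No final check failed. The one disagreement was while the sign was against the stop: a rough board angle from the scene view read 0.136 rad and the tool read 0.093 rad, which I put down to noise in that view.

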